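# Knock a stuck lens cell out of its nest

### The job

The lens cell is stuck flush in the nest of the knockout fixture: press the lever's pad down gently, feeling for the rod's stop and without forcing it, so that the knockout rod pushes the cell all the way up until it snaps free and stays standing proud, and let the lever come back up. Then take the cell and set it down upright in the round recess of the rest block, without dropping it, let go and move clear, and leave the other things on the table alone.

Things in the scene. Friction and masses are not known exactly. Their poses are not given: they have to be found in the camera images.
- fixture: Fixed knockout fixture. Origin: underside of its base, below the nest's vertical axis; z up, x from lever to nest. Aluminium base, four steel posts, and on them a black nest block 70 x 70 (x, y within 35 of the axis), 85 to 115 above the table. Its round pocket, 33.5 across, 24 deep, has a 10 hole through the floor. Three spring balls in the pocket wall snap into the cell's groove and hold it.
- nest_top (a point): Point on the axis of the pocket in the plane of the nest block's top face, 115 mm above the table.
- lever (a joint): Rocker lever in front (-x) of the nest: 0 = pad up at rest (a spring returns it); grows in rad as the pad is pressed down, at most 0.70. Its other arm lifts the rod by a screwed tappet. The tappet's play below the rod is unknown (1 to 17 mm, differs each time, 1.5 to 24 mm at the pad), so the travel that does the job is unknown too (pad 23 to 48 mm down): it must be felt.
- lever_pivot (a point): Lever's pivot, 55 mm in front of the nest axis, 50 mm above the table. What a hand on the pad feels: a return spring (2 to 5 N); then more, up to about 10 N in all, until the stuck cell breaks free; easier running; then the rod's stop, where force climbs steeply. Only there does the cell snap up onto the spring balls; stopped short it stays half stuck. 15 to 20 N on the stop is plenty; more than 30 N bends the lever.
- lever_pad (a point): Centre of the top face of the lever's square rubber pad, 30 x 30 mm, 70 mm above the table at rest, tilted (level at 0.3 rad), 80 mm in front of the pivot (135 mm from the nest axis); moves with the lever: sinks about 8 mm per 0.1 rad, keeping within 4 mm of the same spot seen from above. Nothing stands above it.
- rod: Steel knockout rod, upright and loose below the nest: 8 mm thick, 48 long, with a stop collar 18 across. Origin: centre of its lower end, 42 mm above the table at rest. Lifted by the lever it rises at most 16 mm (collar against the nest block's underside), comes up through the hole and pushes the cell up 15 mm. It falls back when the lever is released.
- cell: Lens cell: aluminium, round, 32 across, 24 high, glass on top, 55 to 95 g, grooved from 10 to 18 above its underside. Origin: centre of its underside, z up its axis. At first stuck in the pocket, top flush, underside 91 above the table: no grip. Knocked up, it stands on the spring balls 16 to 17 proud of the block and can be gripped round its rim from above, any yaw.
- rest: Black square rest block, 80 x 80 x 18 mm, fixed to the table; origin: centre of its underside. It has one round recess, 38 across and 6 deep, in the middle of its top; to the left or to the right of the fixture.
- rest_hole0 (a point): Centre of the recess's mouth, 18 mm above the table; the recess's floor is 6 mm lower.
- postholder: Bystander: an upright post holder on a foot 50 x 62 mm, 95 mm high, loose; origin: centre of its underside. Leave alone.
- driver: Bystander: loose screwdriver lying on the table; leave alone.
- lenscap: Bystander: loose round black lens cap, a disc 50 mm across, 10 mm high, lying on the table; leave alone.
Things that resemble listed ones, but are neither listed nor needed, are in the scene too. Leave any orange or purple look-alike of the fixture alone.

How it is judged:
On the way, in this order (a step that is already met when the one before it is completed fails the run):
1. with the lever pressed, the rod pushes the cell up, untouched by the fingers (value of joint lever above 0.2 rad and z of cell in the frame of nest_top above -0.0108 m and contact force between cell and the fingers below 0.1 N), for 0.05 s.
2. the lever is back up and the cell stays standing proud and upright in the nest (value of joint lever below 0.04 rad and z of cell in the frame of nest_top between -0.0098 and -0.004 m and horizontal distance between cell and nest_top below 0.004 m and angle between cell's own z axis and vertical below 0.15 rad), for 0.2 s.
At the end, for the whole second after the job is handed in: The lens cell stands upright (within 0.1 rad) at rest in the rest block's recess, its axis within 4 mm of the recess's centre and its underside at least 3.5 mm below the mouth, released, and the lever is back up (below 0.04 rad) (horizontal distance between cell and rest_hole0 below 0.004 m and z of cell in the frame of rest_hole0 below -0.0035 m and angle between cell's own z axis and vertical below 0.1 rad and linear speed of cell below 0.02 m/s and contact force between cell and the fingers below 0.1 N and value of joint lever below 0.04 rad); the robot touches nothing.
It fails at once if the lever is forced: pressed with more than 30 N (contact force between the fingers and lever above 30 N).
It fails at once if the cell is dropped: falls free faster than 0.45 m/s (linear speed of cell above 0.45 m/s and contact force between cell and the fingers below 0.05 N).
It fails at once if the cell is tipped more than 0.7 rad (angle between cell's own z axis and vertical above 0.7 rad).
It fails at once if the post holder, screwdriver or lens cap is moved more than 15 mm (distance of any of postholder, driver, lenscap from where it was at the start of the episode above 0.015 m).
It also fails if it takes over 54 s, if anything falls off the work surface, if the arm or the gripper's body presses on something with over 40 N, if the wrist force passes 120 N, or if a joint passes its speed limit or range.

### The arm

A 6-joint arm with a two-finger parallel gripper is mounted at the origin on the work surface. World frame = base frame: x ahead of the robot, y to its left, z up, the work surface at z = 0. Lengths are in m, angles in rad, forces in N, time in s.
With the tool pointing down it reaches from about 0.25 to 0.775 m from the base axis. Payload 8.9 kg.
Tool frame: the origin (TCP) lies at the very end of the fingers, on their centre line; the grasp point (between the pads) lies 19 mm behind it; z points along the fingers, y is the direction in which the jaws open and shut (so a half turn about z gives the same grasp; the last joint's range is limited). The gripper opens to 85 mm and grips with 20 to 120 N. Pads are 22 mm wide; open, the fingers measure 114 mm over their backs; the gripper's body (76 mm by 85 mm) begins 54 mm behind the grasp point. The pads swing forward as they close: fully open they stand 13 mm farther back than shut.
Start: joints at [1.19, 0.291, -0.153, 1.127, 0, 1.431], TCP at [0.126, 0.51, 0.231] pointing down, gripper open.
Joint ranges: [-2.52, 2.52], [-0.91, 1.74], [-1.3, 1.37], [-1.96, 2.02], [-1.52, 1.47], [-3.14, 3.14]. Speed limits (rad/s): [2.22, 2.22, 2.79, 3.14, 3.14, 3.14].

### API

Orientations are given as a 3x3 rotation matrix whose columns are the frame's x, y, z axes.
In Python, from cell import ctrl, eyes, spotter gives the robot as it stands. The module is installed in compiled form; this text tells all that it offers.
- The arm moves only by the shell command python3 -m handwheel 'ROWS' [FORCE]. ROWS is JSON, a list of rows, each a list of 3 entries, a list of its own where there are three numbers: the opening, from 0 (shut) to 1 (fully open), then the shift along the world's x, y, z in mm, then the turn, a rotation vector about the world's x, y, z in degrees. In form: [[gripper, [x, y, z], [ax, ay, az]], ...]. A call has 1 to 12 rows; each row is the pose to reach, as a shift and turn from the pose commanded when the call began; what a row does not reach only later rows make up. A row lasts 1/12 s, in which the tool goes at most 41.7 mm and 7.16 degrees, less where a joint would pass 70% of its speed; a pose out of reach is approached as far as the arm can. A call with a gripper value outside its range is refused whole. The fingers move at their own pace and stop on an object; FORCE is the grip in N (left out, the last holds). Time passes only in rows, so rows that repeat a pose let the fingers close. It gives the time, the measured TCP pose, the force and the opening at its end, in the units of the state.
- ctrl.get_obs(): the state, without advancing time (a new reading comes with each control period).
- eyes.capture(name): name is "scene" or "top" or "wrist"; returns a dict with "img" (400x640x3 uint8, blue, green, red), "fx", "fy", "cx", "cy" (pixels), "dist" ([k1, k2, p1, p2, k3] as OpenCV has them; the pictures are not rectified), "eye" and "attitude" of the camera in the world. Camera axes: x right, y down, z forward; pixel columns grow to the right and rows downward; lengths in m; the calibration is good to about 2 mm. A picture is of the moment at which its call begins. There is no depth.
- ctrl.finish_job(): hands the job in, once; it reports no verdict.
Trained networks look in a picture, given as the dict that the camera call returned (one of the last four; its "shot" number tells which), for a name from the list of things; names that differ only in an ending like _2 or _b are one class to them, and where a whole thing is asked for, a point or a joint stands for the part that bears it (a point fixed in the world has none). Each returns a list of dicts, best first, with "p" (0 to 1); they miss things now and then, are a little off and sometimes report something else, mostly with a low value. They report only what shows in the picture. A call takes as long as a camera call. They do not tell look-alikes from the thing itself.
- spotter.silhouettes(picture, query): "mask" (400x640 bool, what is visible of it) and "box" ([centre column, centre row, width, height] in pixels, round what is visible of it).
- spotter.place_of(picture, query): "location" ([column, row] in pixels: a listed point, or the origin of a listed thing).
The state is a dict: "t": time; "joint_positions": joint angles; "dq": joint speeds; "joint_torque": joint torques, N m; "position": TCP position; "ee_rot": TCP orientation; "ft_force": force on the tool from outside, world axes, zero at the start; "torque": the same for the moment, N m; "opening": finger opening in m.
Only numpy, scipy, OpenCV 4.12 (cv2) and the standard library are available. Lean on these libraries where they do the work, as an engineer would, in place of code of your own. Each camera call takes 0.05 s, during which the arm holds its last target. There are 200 camera calls.

## Working session

There is one attempt and no reset: what is moved stays moved. The work goes in short steps, Python scripts to look and compute and a shell command to move; the robot and the scene stay as the last step left them, time stands still between calls to the robot, and variables do not carry over. Pictures are saved under pics/ and viewed, about 8 in all and at most 12, crops included, and the job is handed in when it is done.

```bash
mkdir -p pics
cat > h.py <<'E'
import numpy as np, cv2
from cell import ctrl, eyes, spotter
def ray(c,px):
    K=np.array([[c['fx'],0,c['cx']],[0,c['fy'],c['cy']],[0,0,1.]])
    u=cv2.undistortPoints(np.array([[px]],float),K,np.array(c['dist'],float))[0,0]
    d=np.array(c['attitude'])@np.array([u[0],u[1],1]); return np.array(c['eye']),d
def at_z(c,px,z):
    e,d=ray(c,px); return e+d*(z-e[2])/d[2]
def proj(c,P):
    R=np.array(c['attitude']);K=np.array([[c['fx'],0,c['cx']],[0,c['fy'],c['cy']],[0,0,1.]])
    return cv2.projectPoints(np.array([P],float),cv2.Rodrigues(R.T)[0],-R.T@np.array(c['eye']),K,np.array(c['dist'],float))[0][0,0]
E
python3 - <<'E'
from h import *
Z=dict(nest_top=.115,lever_pad=.07,lever_pivot=.05,rest_hole0=.018,postholder=0,lenscap=0,driver=0,cell=.091)
o=ctrl.get_obs();print(o['t'],o['position'],o['ft_force'])
ims=[]
for n in('top','scene'):
    c=eyes.capture(n);ims.append(c['img'])
    print(n,np.round(c['eye'],3))
    for q,z in Z.items():
        for r in spotter.place_of(c,q)[:3]: print(q,round(r['p'],2),np.round(r['location']),np.round(at_z(c,r['location'],z),4))
    cv2.imwrite(f'pics/{n}0.png',c['img'])
E
```

```text
0.0 [0.12553612 0.50933595 0.23074545] [-0.93955071 -0.68120843  0.58926678]
top [0.387 0.01  1.218]
nest_top 0.91 [301. 118.] [0.8546 0.0446 0.115 ]
nest_top 0.8 [332. 201.] [ 0.6114 -0.0288  0.115 ]
nest_top 0.71 [261. 281.] [0.4109 0.167  0.115 ]
lever_pad 0.64 [281. 330.] [0.281  0.1212 0.07  ]
lever_pad 0.57 [194. 236.] [0.5416 0.3537 0.07  ]
lever_pad 0.53 [345. 249.] [ 0.4859 -0.0602  0.07  ]
lever_pivot 0.77 [406. 182.] [ 0.6714 -0.2464  0.05  ]
lever_pivot 0.7 [333. 224.] [ 0.561  -0.0312  0.05  ]
lever_pivot 0.66 [305. 147.] [0.7913 0.0374 0.05  ]
rest_hole0 0.76 [251. 222.] [0.5826 0.2038 0.018 ]
postholder 0.65 [413. 258.] [ 0.4564 -0.2579  0.    ]
lenscap 0.76 [184. 278.] [0.433  0.4039 0.    ]
driver 0.68 [414. 258.] [ 0.4576 -0.262   0.    ]
driver 0.64 [466. 266.] [ 0.4276 -0.4068  0.    ]
cell 0.61 [330. 204.] [ 0.6104 -0.0243  0.091 ]
scene [0.897 0.507 1.016]
nest_top 0.96 [416. 216.] [0.408  0.1655 0.115 ]
nest_top 0.89 [390. 335.] [0.6547 0.4042 0.115 ]
nest_top 0.82 [260. 159.] [ 0.7148 -0.2265  0.115 ]
lever_pad 0.81 [299. 227.] [0.7056 0.0221 0.07  ]
lever_pad 0.72 [357. 181.] [ 0.4737 -0.0401  0.07  ]
lever_pad 0.72 [416. 297.] [0.5283 0.3511 0.07  ]
lever_pivot 0.94 [277. 248.] [0.7881 0.0429 0.05  ]
lever_pivot 0.85 [270. 158.] [ 0.6728 -0.267   0.05  ]
lever_pivot 0.74 [423. 217.] [0.3578 0.1532 0.05  ]
rest_hole0 0.78 [372. 269.] [0.5726 0.2123 0.018 ]
postholder 0.52 [328. 148.] [ 0.4616 -0.2537  0.    ]
lenscap 0.72 [449. 304.] [0.431  0.3993 0.    ]
driver 0.74 [312. 114.] [ 0.4321 -0.4304  0.    ]
cell 0.41 [319. 199.] [ 0.6164 -0.0261  0.091 ]
```

View pics/top0.png

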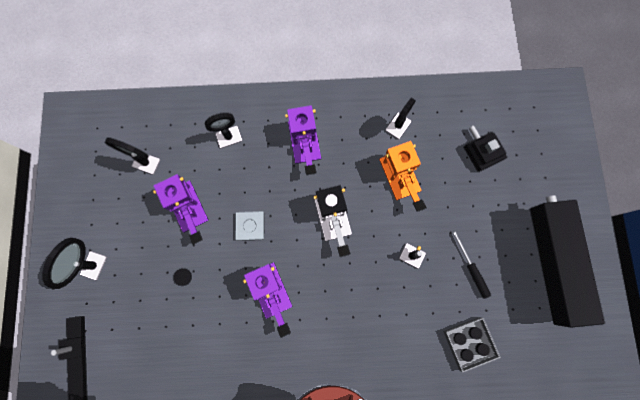

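View pics/scene0.png

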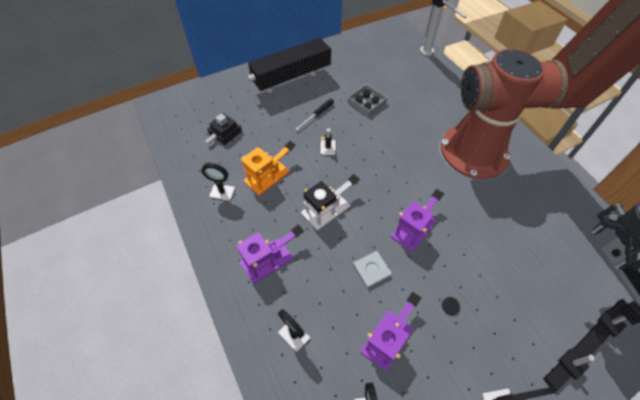

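Both views show the real fixture (black nest, white body) at about (332,201) in the top view, with its pad near (345,249). The rest block with the round recess is at (250,225). Purple and orange are decoys. I'll move over the fixture and look with the wrist camera.

```bash
python3 -m handwheel '[[1,[180,-275,60],[0,0,0]],[1,[180,-275,60],[0,0,0]],[1,[180,-275,60],[0,0,0]],[1,[180,-275,60],[0,0,0]],[1,[180,-275,60],[0,0,0]],[1,[180,-275,60],[0,0,0]],[1,[180,-275,60],[0,0,0]],[1,[180,-275,60],[0,0,0]],[1,[380,-530,60],[0,0,0]],[1,[380,-530,60],[0,0,0]],[1,[380,-530,60],[0,0,0]],[1,[380,-530,60],[0,0,0]]]'
python3 -m handwheel '[[1,[180,-230,0],[0,0,0]],[1,[180,-230,0],[0,0,0]],[1,[180,-230,0],[0,0,0]],[1,[180,-230,0],[0,0,0]],[1,[180,-230,0],[0,0,0]],[1,[180,-230,0],[0,0,0]],[1,[180,-230,0],[0,0,0]]]'
python3 - <<'E'
from h import *
Z=dict(nest_top=.115,lever_pad=.07,lever_pivot=.05,rest_hole0=.018,cell=.091)
o=ctrl.get_obs();print(o['t'],o['position'],np.round(o['ee_rot'],3),o['ft_force'],o['joint_positions'])
for n in('wrist',):
    c=eyes.capture(n)
    print(n,np.round(c['eye'],3))
    for q,z in Z.items():
        for r in spotter.place_of(c,q)[:3]: print(q,round(r['p'],2),np.round(r['location']),np.round(at_z(c,r['location'],z),4))
    cv2.imwrite(f'pics/{n}1.png',c['img'])
E
```

```text
t: 1.9
position: [0.409, 0.1022, 0.2916]
ee_rot: [[-0.971, 0.24, 0.001], [0.24, 0.971, 0.0], [-0.001, 0.0, -1.0]]
ft_force: [0.7, 1.5, 0.5]
opening: 0.0852
t: 2.48
position: [0.5888, -0.1275, 0.2912]
ee_rot: [[-0.971, 0.24, 0.0], [0.24, 0.971, -0.0], [-0.0, 0.0, -1.0]]
ft_force: [0.9, 0.3, 0.5]
opening: 0.0854
2.4833 [ 0.58877347 -0.12746268  0.29117131] [[-0.971  0.24   0.   ]
 [ 0.24   0.971 -0.   ]
 [-0.     0.    -1.   ]] [0.86759739 0.31936786 0.53229568] [-3.34541660e-01  4.22115191e-01  1.95359214e-01  1.34381614e+00
  5.99604088e-05 -9.24170355e-02]
wrist [ 0.515 -0.108  0.434]
nest_top 0.94 [258. 312.] [ 0.725  -0.2315  0.115 ]
nest_top 0.82 [423. 171.] [ 0.6103 -0.0288  0.115 ]
lever_pad 0.96 [365.  47.] [ 0.4836 -0.0539  0.07  ]
lever_pad 0.9 [196. 202.] [ 0.5969 -0.2747  0.07  ]
lever_pad 0.85 [469. 236.] [0.7147 0.0245 0.07  ]
lever_pivot 0.84 [241. 245.] [ 0.6685 -0.2474  0.05  ]
lever_pivot 0.73 [390. 118.] [ 0.5606 -0.0389  0.05  ]
lever_pivot 0.69 [479. 281.] [0.7941 0.0375 0.05  ]
rest_hole0 0.8 [582.  79.] [0.5715 0.2088 0.018 ]
cell 0.65 [418. 168.] [ 0.6131 -0.0275  0.091 ]
```

View pics/wrist1.png

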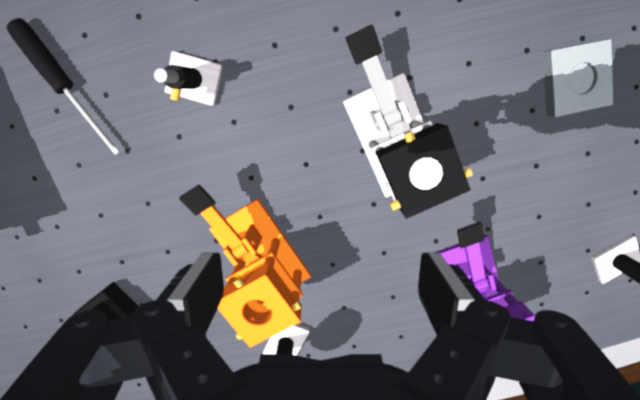

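The wrist view confirms the nest at (425,171) and the pad at (364,47), which give the expected spacing of about 0.13 m and a yaw of about 0.2 rad. Next I'll close the fingers and go above the pad.

```bash
python3 -m handwheel '[[0,[-109,73,0],[0,0,0]],[0,[-109,73,0],[0,0,0]],[0,[-109,73,0],[0,0,0]],[0,[-109,73,0],[0,0,0]],[0,[-109,73,-60],[0,0,0]],[0,[-109,73,-60],[0,0,0]],[0,[-109,73,-140],[0,0,0]],[0,[-109,73,-140],[0,0,0]],[0,[-109,73,-170],[0,0,0]],[0,[-109,73,-190],[0,0,0]],[0,[-109,73,-190],[0,0,0]],[0,[-109,73,-190],[0,0,0]]]' 40
python3 - <<'E'
from h import *
o=ctrl.get_obs();print(o['t'],o['position'],o['ft_force'],o['opening'])
c=eyes.capture('wrist')
for q,z in dict(nest_top=.115,lever_pad=.07,cell=.091).items():
    for r in spotter.place_of(c,q)[:3]: print(q,round(r['p'],2),np.round(r['location']),np.round(at_z(c,r['location'],z),4))
print(proj(c,o['position']), proj(c,[o['position'][0],o['position'][1],.07]))
cv2.imwrite('pics/wrist2.png',c['img'])
E
```

```text
t: 3.78
position: [0.4781, -0.0516, 0.1016]
ee_rot: [[-0.971, 0.238, -0.001], [0.238, 0.971, 0.0], [0.001, 0.0, -1.0]]
ft_force: [0.1, -0.4, 0.3]
opening: -0.0
3.7833 [ 0.47809789 -0.05163895  0.101607  ] [ 0.09746482 -0.44083557  0.29666257] -3.0301500135407976e-05
lever_pad 0.97 [315. 240.] [ 0.4815 -0.0543  0.07  ]
[318.23976663 260.70108892] [318.52937846 233.76577866]
```

View pics/wrist2.png

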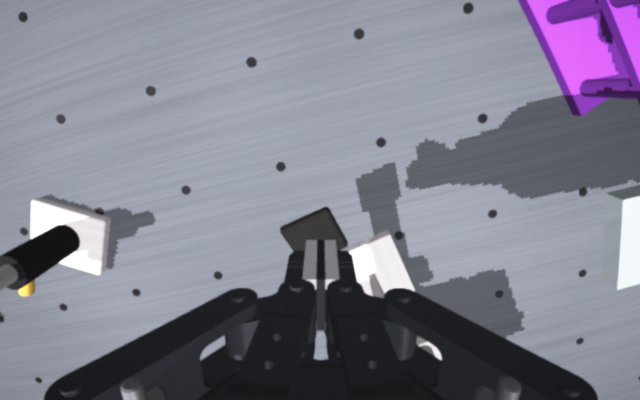

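The fingertips (320,260) are over the pad, whose centre is at (315,240). I'll shift slightly and press in small steps, reading the force after each.

```bash
f(){ grep -E 'position|force' | tr '\n' ' ';echo; }
python3 -m handwheel '[[0,[3,-2,-12],[0,0,0]],[0,[3,-2,-24],[0,0,0]],[0,[3,-2,-26],[0,0,0]],[0,[3,-2,-26],[0,0,0]]]'|f
python3 -m handwheel '[[0,[0,0,-3],[0,0,0]],[0,[0,0,-6],[0,0,0]],[0,[0,0,-6],[0,0,0]]]'|f
python3 -m handwheel '[[0,[0,0,-2],[0,0,0]],[0,[0,0,-4],[0,0,0]],[0,[0,0,-4],[0,0,0]]]'|f
python3 -m handwheel '[[0,[0,0,-2],[0,0,0]],[0,[0,0,-4],[0,0,0]],[0,[0,0,-4],[0,0,0]]]'|f
python3 -m handwheel '[[0,[0,0,-2],[0,0,0]],[0,[0,0,-4],[0,0,0]],[0,[0,0,-4],[0,0,0]]]'|f
```

```text
position: [0.4819, -0.0545, 0.0756] ft_force: [-0.4, -1.0, 0.4] 
position: [0.4823, -0.0547, 0.0695] ft_force: [0.6, 0.2, 2.2] 
position: [0.4819, -0.0546, 0.0651] ft_force: [-0.3, -1.5, 1.6] 
position: [0.4817, -0.0545, 0.0609] ft_force: [-0.8, -1.0, 2.0] 
position: [0.4817, -0.0545, 0.0569] ft_force: [-0.8, -1.7, 2.6]
```

```bash
f(){ grep -E 'position|force' | tr '\n' ' ';echo; }
for i in 1; do
python3 -m handwheel '[[0,[0,0,-2],[0,0,0]],[0,[0,0,-4],[0,0,0]],[0,[0,0,-4],[0,0,0]]]'|f
python3 -m handwheel '[[0,[0,0,-2],[0,0,0]],[0,[0,0,-3],[0,0,0]],[0,[0,0,-3],[0,0,0]]]'|f
python3 -m handwheel '[[0,[0,0,-2],[0,0,0]],[0,[0,0,-2],[0,0,0]]]'|f
done
```

```text
position: [0.4817, -0.0545, 0.0529] ft_force: [-0.4, -1.5, 2.8] 
position: [0.4818, -0.0545, 0.05] ft_force: [-1.3, -0.8, 1.9] 
position: [0.4819, -0.0545, 0.048] ft_force: [-1.5, -1.0, 3.7]
```

```bash
f(){ grep -E 'position|force' | tr '\n' ' ';echo; }
python3 -m handwheel '[[0,[0,0,-2],[0,0,0]],[0,[0,0,-2],[0,0,0]]]'|f
python3 -m handwheel '[[0,[0,0,-2],[0,0,0]],[0,[0,0,-2],[0,0,0]]]'|f
python3 -m handwheel '[[0,[0,0,-2],[0,0,0]],[0,[0,0,-2],[0,0,0]]]'|f
```

```text
position: [0.482, -0.0545, 0.0461] ft_force: [-1.9, -0.8, 3.7] 
position: [0.4821, -0.0544, 0.0443] ft_force: [-1.3, -0.1, 5.5] 
position: [0.4823, -0.0544, 0.0423] ft_force: [-0.6, 0.7, 5.3]
```

```bash
cat > g.sh <<'E'
# show pose/force of a move; fail if vertical force above 11
g(){ o=$(cat); echo "$o"|grep -E 'position|force'|tr '\n' ' '; echo; echo "$o"|python3 -c "import sys,re;s=sys.stdin.read();sys.exit(float(re.search(r'ft_force: \[(.*)\]',s)[1].split(',')[2])>11)"; }
E
. ./g.sh
python3 -m handwheel '[[0,[0,0,-1],[0,0,0]],[0,[0,0,-1],[0,0,0]]]'|g &&
python3 -m handwheel '[[0,[0,0,-1.5],[0,0,0]],[0,[0,0,-1.5],[0,0,0]]]'|g &&
python3 -m handwheel '[[0,[0,0,-1.5],[0,0,0]],[0,[0,0,-1.5],[0,0,0]]]'|g &&
python3 -m handwheel '[[0,[0,0,-1.5],[0,0,0]],[0,[0,0,-1.5],[0,0,0]]]'|g &&
python3 -m handwheel '[[0,[0,0,-1.5],[0,0,0]],[0,[0,0,-1.5],[0,0,0]]]'|g
```

```text
position: [0.4824, -0.0544, 0.0415] ft_force: [-0.3, 0.5, 7.1] 
position: [0.4825, -0.0544, 0.0399] ft_force: [0.6, -0.0, 4.5] 
position: [0.4827, -0.0544, 0.0385] ft_force: [1.1, 0.9, 5.6] 
position: [0.4829, -0.0543, 0.037] ft_force: [1.6, 1.5, 4.9] 
position: [0.4831, -0.0543, 0.0356] ft_force: [2.2, 0.8, 5.2]
```

```bash
. ./g.sh
python3 -m handwheel '[[0,[0,0,-1.5],[0,0,0]],[0,[0,0,-1.5],[0,0,0]]]'|g &&
python3 -m handwheel '[[0,[0,0,-1.5],[0,0,0]],[0,[0,0,-1.5],[0,0,0]]]'|g &&
python3 -m handwheel '[[0,[0,0,-1.5],[0,0,0]],[0,[0,0,-1.5],[0,0,0]]]'|g &&
python3 -m handwheel '[[0,[0,0,-1],[0,0,0]],[0,[0,0,-1],[0,0,0]]]'|g &&
python3 -m handwheel '[[0,[0,0,-1],[0,0,0]],[0,[0,0,-1],[0,0,0]]]'|g &&
python3 -m handwheel '[[0,[0,0,-1],[0,0,0]],[0,[0,0,-1],[0,0,0]]]'|g &&
python3 -m handwheel '[[0,[0,0,-1],[0,0,0]],[0,[0,0,-1],[0,0,0]]]'|g &&
python3 -m handwheel '[[0,[0,0,-1],[0,0,0]],[0,[0,0,-1],[0,0,0]]]'|g
```

```text
position: [0.4834, -0.0543, 0.0342] ft_force: [1.8, 1.8, 5.6] 
position: [0.4835, -0.0543, 0.0327] ft_force: [2.7, 1.5, 6.0] 
position: [0.4835, -0.0544, 0.0313] ft_force: [1.4, 1.5, 6.0] 
position: [0.4837, -0.0544, 0.0304] ft_force: [2.8, 2.2, 6.6] 
position: [0.4837, -0.0544, 0.0294] ft_force: [2.6, 1.5, 7.2] 
position: [0.4838, -0.0544, 0.0284] ft_force: [1.1, 1.8, 6.5] 
position: [0.4837, -0.0545, 0.0274] ft_force: [2.4, 0.7, 6.4] 
position: [0.4838, -0.0545, 0.0265] ft_force: [2.6, 2.6, 8.5]
```

```bash
. ./g.sh
python3 -m handwheel '[[0,[0,0,-1],[0,0,0]],[0,[0,0,-1],[0,0,0]]]'|g &&
python3 -m handwheel '[[0,[0,0,-1],[0,0,0]],[0,[0,0,-1],[0,0,0]]]'|g &&
python3 -m handwheel '[[0,[0,0,-1],[0,0,0]],[0,[0,0,-1],[0,0,0]]]'|g &&
python3 -m handwheel '[[0,[0,0,-1],[0,0,0]],[0,[0,0,-1],[0,0,0]]]'|g &&
python3 -m handwheel '[[0,[0,0,-1],[0,0,0]],[0,[0,0,-1],[0,0,0]]]'|g
```

```text
position: [0.4841, -0.0545, 0.0258] ft_force: [0.4, 1.7, 14.4]
```

```bash
. ./g.sh
python3 -m handwheel '[[0,[0,0,-0.4],[0,0,0]],[0,[0,0,-0.4],[0,0,0]],[0,[0,0,-0.4],[0,0,0]]]'|g
python3 - <<'E'
from h import *
c=eyes.capture('scene');r=spotter.silhouettes(c,'cell')
for k in r[:2]:print(k['p'],k['box'])
p=proj(c,[.611,-.028,.12]);x,y=map(int,p);im=c['img'][y-60:y+60,x-80:x+80];cv2.imwrite('pics/s3.png',cv2.resize(im,None,fx=5,fy=5,interpolation=2))
E
```

```text
position: [0.4841, -0.0545, 0.0257] ft_force: [0.6, 1.8, 16.6] 
0.49 [318.1, 193.7, 10.4, 15.0]
```

View pics/s3.png

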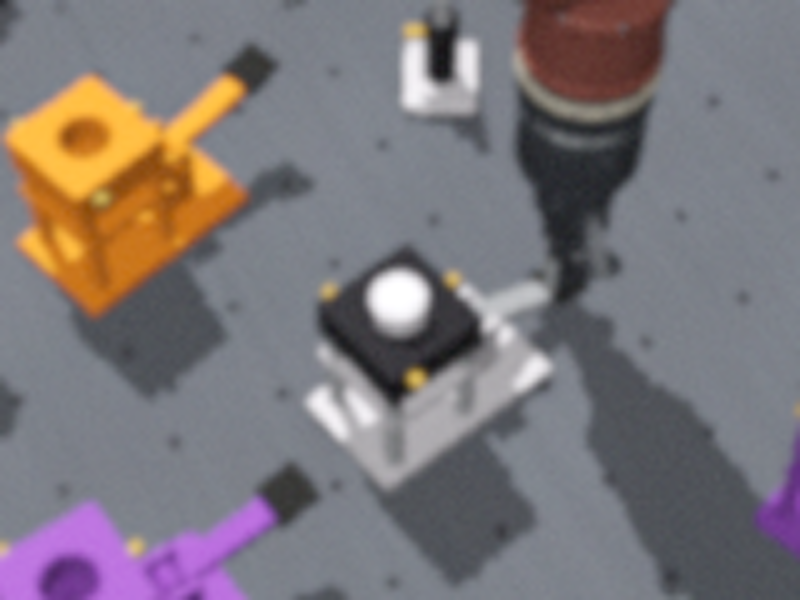

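The cell stands proud in the crop, at about (398,300), and the stop was reached at 16.6 N. I'll let the lever rise gently and then check.

```bash
python3 -m handwheel '[[0,[0,0,5],[0,0,0]],[0,[0,0,12],[0,0,0]],[0,[0,0,20],[0,0,0]],[0,[0,0,28],[0,0,0]],[0,[0,0,38],[0,0,0]],[0,[0,0,50],[0,0,0]],[0,[0,0,80],[0,0,0]],[0.8,[0,0,120],[0,0,0]],[0.8,[0,0,160],[0,0,0]],[0.8,[0,0,200],[0,0,0]],[0.8,[20,0,235],[0,0,0]],[0.8,[20,0,235],[0,0,0]]]'
python3 - <<'E'
from h import *
o=ctrl.get_obs();print(o['position'],o['ft_force'],o['joint_positions'])
for n in('wrist','scene','top'):
    c=eyes.capture(n)
    for q,z in dict(nest_top=.115,lever_pad=.07,cell=.1075,rest_hole0=.018).items():
        for r in spotter.place_of(c,q)[:4]: print(n,q,round(r['p'],2),np.round(r['location'],1),np.round(at_z(c,r['location'],z),4))
    for r in spotter.silhouettes(c,'cell')[:2]:
        print(n,'mask',r['p'],r['box'])
        ct=max(cv2.findContours(r['mask'].astype(np.uint8),0,1)[0],key=cv2.contourArea)
        if n!='scene':print(at_z(c,cv2.minEnclosingCircle(ct)[0],.1285))
    cv2.imwrite(f'pics/{n}4.png',c['img'])
E
```

```text
t: 10.17
position: [0.5075, -0.0553, 0.2671]
ee_rot: [[-0.971, 0.239, 0.013], [0.239, 0.971, -0.003], [-0.013, 0.001, -1.0]]
ft_force: [0.1, -1.0, -0.9]
opening: 0.0605
[ 0.50750816 -0.05533108  0.26709832] [ 0.130236   -0.95064284 -0.93511582] [-2.52376607e-01  2.34097320e-01 -1.35138978e-01  1.18823137e+00
  7.70166852e-04 -1.06862606e-02]
wrist nest_top 0.92 [371.  273.2] [ 0.6144 -0.0289  0.115 ]
wrist lever_pad 0.95 [313.9 142. ] [ 0.482  -0.0544  0.07  ]
wrist lever_pad 0.92 [157.1 283.7] [ 0.5978 -0.2737  0.07  ]
wrist cell 0.86 [369.6 269.2] [ 0.6142 -0.0293  0.1075]
wrist rest_hole0 0.66 [543.7 156.2] [0.5708 0.2089 0.018 ]
wrist mask 0.7 [371.6, 274.8, 30.5, 37.7]
[ 0.60967665 -0.02752808  0.1285    ]
wrist mask 0.33 [349.1, 217.3, 106.3, 191.0]
[ 0.54259938 -0.04669414  0.1285    ]
scene nest_top 0.85 [417.5 213.6] [0.4013 0.162  0.115 ]
scene nest_top 0.77 [257.3 162. ] [ 0.728  -0.2197  0.115 ]
scene nest_top 0.62 [387.9 336.6] [0.6611 0.4049 0.115 ]
scene nest_top 0.61 [250.7 250. ] [0.8587 0.0465 0.115 ]
scene lever_pad 0.65 [353.1 182.6] [ 0.4882 -0.0413  0.07  ]
scen
[... 315 characters left out ...]
67.5] [0.5675 0.2112 0.018 ]
scene mask 0.43 [321.1, 191.3, 14.8, 13.7]
top nest_top 0.94 [260.2 279. ] [0.4155 0.1679 0.115 ]
top nest_top 0.7 [404.2 156.8] [ 0.7263 -0.2347  0.115 ]
top nest_top 0.68 [170.4 192. ] [0.6594 0.4057 0.115 ]
top nest_top 0.58 [300.9 122.8] [0.8401 0.0449 0.115 ]
top lever_pad 0.7 [283.  327.7] [0.2873 0.1168 0.07  ]
top lever_pad 0.65 [194.3 238.2] [0.5364 0.3533 0.07  ]
top lever_pad 0.6 [309.2 170.3] [0.714  0.0286 0.07  ]
top lever_pad 0.55 [420.  204.9] [ 0.5982 -0.2761  0.07  ]
top cell 0.67 [248.8 225.1] [0.5594 0.1965 0.1075]
top rest_hole0 0.7 [249.3 224.2] [0.5759 0.21   0.018 ]
top mask 0.46 [316.9, 203.4, 9.0, 20.1]
[0.6075918  0.00557483 0.1285    ]
```

View pics/wrist4.png

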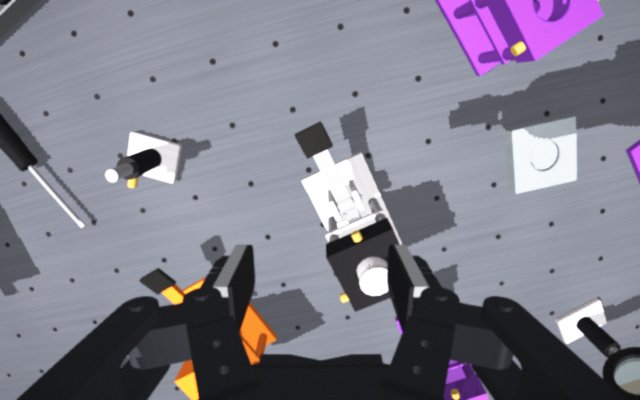

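The cell (373,277) stands proud and the lever is back up at rest. I'll move over the cell and take a closer look.

```bash
python3 -m handwheel '[[0.8,[105,27,0],[0,0,0]],[0.8,[105,27,0],[0,0,0]],[0.8,[105,27,0],[0,0,0]],[0.8,[105,27,-30],[0,0,0]],[0.8,[105,27,-60],[0,0,0]],[0.8,[105,27,-60],[0,0,0]],[0.8,[105,27,-60],[0,0,0]]]'
python3 - <<'E'
from h import *
o=ctrl.get_obs();print(o['position'],o['ft_force'])
c=eyes.capture('wrist')
for q,z in dict(nest_top=.115,cell=.1075).items():
        for r in spotter.place_of(c,q)[:2]: print(q,round(r['p'],2),np.round(r['location'],1),np.round(at_z(c,r['location'],z),4))
for r in spotter.silhouettes(c,'cell')[:1]:print('mask',r['p'],r['box'])
for s in [(.612,-.0285)]:
  for z in(.115,.1315):
    for a in np.arange(0,6.28,.2):
      p=proj(c,[s[0]+.016*np.cos(a),s[1]+.016*np.sin(a),z]);cv2.circle(c['img'],tuple(int(v) for v in np.round(p)),1,(0,0,255) if z>.12 else(0,255,0),-1)
cv2.imwrite('pics/wrist5.png',c['img'])
E
```

```text
t: 11.65
position: [0.6057, -0.0273, 0.1984]
ee_rot: [[-0.971, 0.239, -0.003], [0.239, 0.971, 0.001], [0.003, -0.0, -1.0]]
ft_force: [-0.4, 0.5, 1.6]
opening: 0.0685
[ 0.60566326 -0.02727546  0.19843245] [-0.38968473  0.53311852  1.64555045]
cell 0.56 [317.7 206.6] [ 0.6093 -0.0291  0.1075]
cell 0.48 [244.4  40.6] [ 0.4885 -0.0478  0.1075]
mask 0.77 [322.5, 219.2, 48.4, 48.8]
```

View pics/wrist5.png

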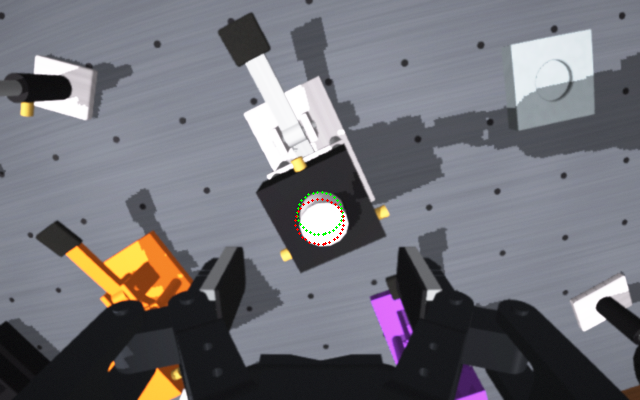

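The predicted top circle matches the cell at (323,220) to within about 2 mm along the jaw direction. Descending to grip the rim.

```bash
. ./g.sh
python3 -m handwheel '[[0.8,[6,0,-30],[0,0,0]],[0.8,[6,0,-55],[0,0,0]],[0.8,[6,0,-70],[0,0,0]],[0.8,[6,0,-78],[0,0,0]],[0.8,[6,0,-80],[0,0,0]],[0.8,[6,0,-80],[0,0,0]]]'|g &&
python3 -m handwheel '[[0.5,[0,0,0],[0,0,0]],[0.45,[0,0,0],[0,0,0]],[0.4,[0,0,0],[0,0,0]],[0.35,[0,0,0],[0,0,0]],[0.2,[0,0,0],[0,0,0]],[0,[0,0,0],[0,0,0]],[0,[0,0,0],[0,0,0]],[0,[0,0,0],[0,0,0]],[0,[0,0,0],[0,0,0]]]' 30
```

```text
position: [0.6133, -0.0276, 0.1202] ft_force: [-0.0, 0.3, 0.2] 
t: 13.1
position: [0.6136, -0.0276, 0.1199]
ee_rot: [[-0.971, 0.239, 0.002], [0.239, 0.971, -0.0], [-0.002, 0.0, -1.0]]
ft_force: [3.9, -1.0, 5.9]
opening: 0.0301
```

```bash
f(){ grep -E 'position|force|opening' | tr '\n' ' ';echo; }
python3 -m handwheel '[[0,[0,0,1],[0,0,0]],[0,[0,0,2],[0,0,0]],[0,[0,0,3],[0,0,0]],[0,[0,0,3],[0,0,0]]]'|f
python3 -m handwheel '[[0,[0,0,2],[0,0,0]],[0,[0,0,4],[0,0,0]],[0,[0,0,6],[0,0,0]],[0,[0,0,9],[0,0,0]],[0,[0,0,13],[0,0,0]],[0,[0,0,18],[0,0,0]],[0,[0,0,18],[0,0,0]]]'|f
python3 - <<'E'
from h import *
c=eyes.capture('wrist')
for r in spotter.silhouettes(c,'cell')[:2]:print('mask',r['p'],r['box'])
cv2.imwrite('pics/wrist6.png',c['img'])
E
```

```text
position: [0.6125, -0.0273, 0.122] ft_force: [2.1, 1.3, -0.6] opening: 0.0296 
position: [0.6134, -0.0277, 0.1416] ft_force: [0.6, -0.3, -0.2] opening: 0.0298 
mask 0.65 [320.9, 260.6, 68.3, 83.0]
```

View pics/wrist6.png

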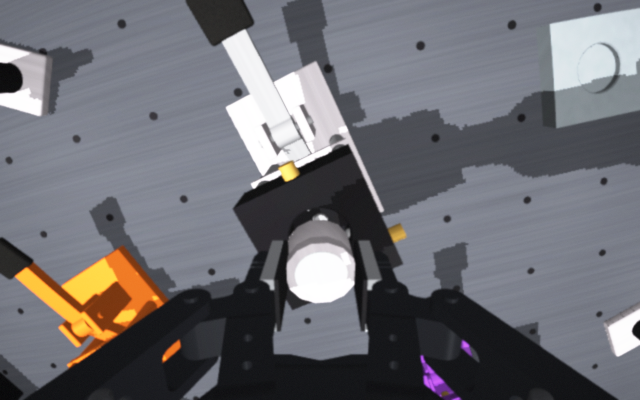

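The cell is gripped upright, with its top at (321,273). I'll carry it toward the rest and measure the recess from close by.

```bash
python3 -m handwheel '[[0,[0,0,20],[0,0,0]],[0,[0,0,45],[0,0,0]],[0,[5,20,50],[0,0,0]],[0,[10,50,50],[0,0,0]],[0,[15,85,50],[0,0,0]],[0,[20,120,50],[0,0,0]],[0,[27,155,50],[0,0,0]],[0,[27,185,50],[0,0,0]],[0,[27,207,50],[0,0,0]],[0,[27,217,50],[0,0,0]],[0,[27,218,50],[0,0,0]],[0,[27,218,50],[0,0,0]]]'
python3 - <<'E'
from h import *
o=ctrl.get_obs();T=o['position'];print(T,o['opening'],o['ft_force'])
c=eyes.capture('wrist')
for r in spotter.place_of(c,'rest_hole0')[:2]: print(round(r['p'],2),np.round(r['location'],1),np.round(at_z(c,r['location'],.018),4))
for r in spotter.silhouettes(c,'rest')[:1]:print('rest',r['p'],r['box'])
for r in spotter.place_of(c,'cell')[:2]: print('cell',round(r['p'],2),np.round(r['location'],1),np.round(at_z(c,r['location'],T[2]-.012),4))
R=np.array(o['ee_rot'])
im=c['img']
for a in np.arange(0,6.28,.2):
  for q,col in(([T[0]+.016*np.cos(a),T[1]+.016*np.sin(a),T[2]+.012],(0,0,255)),([.572+.019*np.cos(a),.209+.019*np.sin(a),.018],(0,200,0))):
    cv2.circle(im,tuple(int(v) for v in np.round(proj(c,q))),1,col,-1)
cv2.imwrite('pics/wrist7.png',im)
E
```

```text
t: 15.12
position: [0.6397, 0.1903, 0.1901]
ee_rot: [[-0.971, 0.239, -0.0], [0.239, 0.971, -0.001], [0.0, -0.001, -1.0]]
ft_force: [-0.2, -0.5, -0.6]
opening: 0.0298
[0.6397354  0.19029417 0.19006405] 0.02975716843377714 [-0.15771913 -0.50982716 -0.62171504]
0.58 [322.1  97.2] [0.5709 0.2099 0.018 ]
rest 0.76 [321.1, 96.0, 103.0, 107.1]
cell 0.68 [314. 245.] [0.6368 0.1887 0.1781]
```

View pics/wrist7.png

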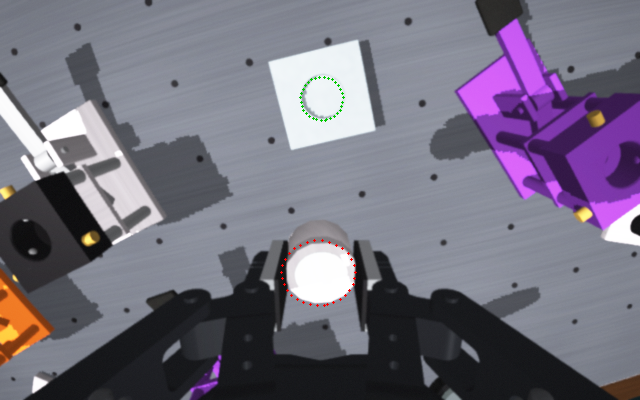

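The recess matches the predicted green circle at (322,98), and the cell matches the red circle under the TCP. Moving over the recess and lowering until contact.

```bash
. ./g.sh
python3 -m handwheel '[[0,[-30,8,0],[0,0,0]],[0,[-55,15,0],[0,0,0]],[0,[-67.5,19,-10],[0,0,0]],[0,[-67.5,19,-35],[0,0,0]],[0,[-67.5,19,-65],[0,0,0]],[0,[-67.5,19,-95],[0,0,0]],[0,[-67.5,19,-120],[0,0,0]],[0,[-67.5,19,-138],[0,0,0]],[0,[-67.5,19,-148],[0,0,0]],[0,[-67.5,19,-150],[0,0,0]],[0,[-67.5,19,-150],[0,0,0]],[0,[-67.5,19,-150],[0,0,0]]]'|g
python3 -m handwheel '[[0,[0,0,-2],[0,0,0]],[0,[0,0,-4],[0,0,0]],[0,[0,0,-6],[0,0,0]],[0,[0,0,-6],[0,0,0]]]'|g
python3 - <<'E'
from h import *
o=ctrl.get_obs();T=o['position'];print(T,o['opening'],o['ft_force'])
c=eyes.capture('wrist');im=c['img']
for a in np.arange(0,6.28,.2):
    cv2.circle(im,tuple(int(v) for v in np.round(proj(c,[.572+.019*np.cos(a),.209+.019*np.sin(a),.018]))),1,(0,200,0),-1)
cv2.imwrite('pics/wrist8.png',im)
E
```

```text
position: [0.5734, 0.2094, 0.0416] ft_force: [-0.3, -0.2, -0.7] 
position: [0.5723, 0.2095, 0.0343] ft_force: [-0.0, 0.0, -1.0] 
[0.57232382 0.20954394 0.03431752] 0.030020594992319415 [-0.02482629  0.04974867 -0.99832275]
```

View pics/wrist8.png

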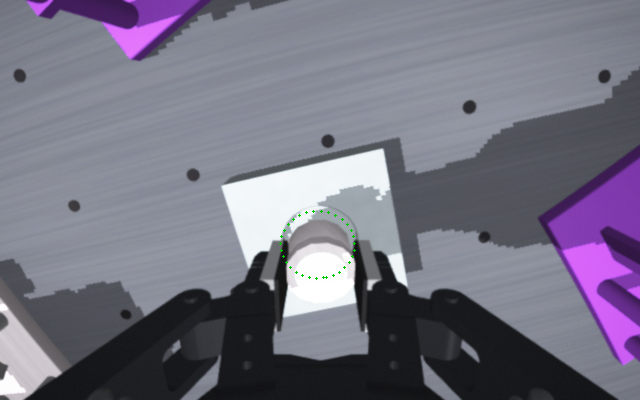

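The front arc of the recess (320,206) sits about 1 mm further toward −x than predicted, so I'll nudge −1 mm and lower to contact.

```bash
g(){ o=$(cat); echo "$o"|grep -E 'position|force'|tr '\n' ' '; echo; echo "$o"|python3 -c "import sys,re;s=sys.stdin.read();sys.exit(float(re.search(r'ft_force: \[(.*)\]',s)[1].split(',')[2])>2.5)"; }
python3 -m handwheel '[[0,[-1,0,-2],[0,0,0]],[0,[-1,0,-4],[0,0,0]],[0,[-1,0,-5],[0,0,0]],[0,[-1,0,-5],[0,0,0]]]'|g &&
python3 -m handwheel '[[0,[0,0,-1],[0,0,0]],[0,[0,0,-1.5],[0,0,0]],[0,[0,0,-1.5],[0,0,0]]]'|g &&
python3 -m handwheel '[[0,[0,0,-1],[0,0,0]],[0,[0,0,-1],[0,0,0]]]'|g &&
python3 -m handwheel '[[0,[0,0,-1],[0,0,0]],[0,[0,0,-1],[0,0,0]]]'|g &&
python3 -m handwheel '[[0,[0,0,-1],[0,0,0]],[0,[0,0,-1],[0,0,0]]]'|g &&
python3 -m handwheel '[[0,[0,0,-1],[0,0,0]],[0,[0,0,-1],[0,0,0]]]'|g &&
python3 -m handwheel '[[0,[0,0,-1],[0,0,0]],[0,[0,0,-1],[0,0,0]]]'|g
```

```text
position: [0.5711, 0.2094, 0.029] ft_force: [0.0, -0.2, -1.0] 
position: [0.5713, 0.2095, 0.0277] ft_force: [1.3, 0.3, -1.4] 
position: [0.5713, 0.2096, 0.0272] ft_force: [-1.9, -0.7, 5.2]
```

Run:
```python
from h import *
o=ctrl.get_obs();T=o['position'];print(T,o['opening'],o['ft_force'])
c=eyes.capture('wrist');im=c['img'][170:320,220:420].copy();im=cv2.resize(im,None,fx=4,fy=4,interpolation=2)
for z,col in((.036,(0,0,255)),(.042,(255,0,0))):
  for a in np.arange(0,6.28,.1):
    p=(proj(c,[T[0]+.016*np.cos(a),T[1]+.016*np.sin(a),z])-[220,170])*4
    cv2.circle(im,tuple(int(v) for v in p),1,col,-1)
cv2.imwrite('pics/wrist9.png',im)
```

```text
[0.57125578 0.20955504 0.02719255] 0.029691642213553505 [-1.91378847 -0.68673706  5.20619005]
```

View pics/wrist9.png

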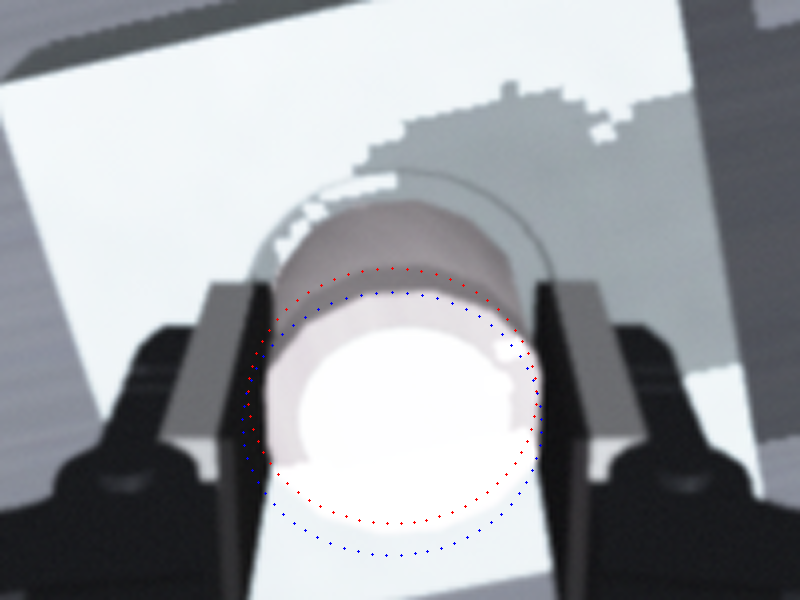

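The cell's base (front edge at crop row 200) is inside the recess arc (row 170), but the gap looks wide. I'll put numbers on it for each height the base could be at.

Run:
```python
from h import *
o=ctrl.get_obs();T=o['position'];R=np.array(o['ee_rot'])
c=eyes.capture('wrist')
P=lambda x,y:(220+x/4,170+y/4)
# recess circle fit: arc points seen in crop
a=[at_z(c,P(*p),.018)[:2] for p in((255,255),(300,200),(345,178),(400,170),(460,180),(510,210),(548,258))]
A=np.array([[2*p[0],2*p[1],1] for p in a]);s=np.linalg.lstsq(A,np.array([p@p for p in a]),rcond=None)[0]
print('recess',s[:2],np.sqrt(s[2]+s[:2]@s[:2]),'TCP',T)
for z in(.012,.015,.018):
  b=np.array([at_z(c,P(*p),z)[:2] for p in((285,262),(310,235),(345,212),(397,200),(450,210),(485,232),(505,258))])
  s=np.linalg.lstsq(np.c_[2*b,np.ones(7)],(b*b).sum(1),rcond=None)[0];print(z,'cell bottom',s[:2],np.sqrt(s[2]+s[:2]@s[:2]))
for z in(.030,.036,.042):
  b=np.array([at_z(c,P(*p),z)[:2] for p in((300,415),(345,345),(405,327),(465,342),(505,385))])
  s=np.linalg.lstsq(np.c_[2*b,np.ones(5)],(b*b).sum(1),rcond=None)[0];print(z,'glass',s[:2],np.sqrt(s[2]+s[:2]@s[:2]))
```

```text
recess [0.57049847 0.21058774] 0.019729965521105147 TCP [0.57133064 0.20956099 0.02727864]
0.012 cell bottom [0.57286366 0.2096877 ] 0.015969094384190717
0.015 cell bottom [0.57144035 0.21004567] 0.01566548957965159
0.018 cell bottom [0.57001703 0.21040365] 0.015361884775127455
0.03 glass [0.57793746 0.20954616] 0.01245956291522771
0.036 glass [0.57450654 0.21036037] 0.011924798133751986
0.042 glass [0.57107561 0.21117458] 0.011390033352318063
```

If the base is at floor height, the fit gives radius 16.0 mm and an offset of (+2.4, −0.9) mm. A base resting on the rim would have to be off centre, and that fit isn't. So the cell is in the recess but close to the +x wall. I'll raise it slightly, recentre and feel again.

```bash
g(){ o=$(cat); echo "$o"|grep -E 'position|force'|tr '\n' ' '; echo; echo "$o"|python3 -c "import sys,re;s=sys.stdin.read();sys.exit(float(re.search(r'ft_force: \[(.*)\]',s)[1].split(',')[2])>2.5)"; }
python3 -m handwheel '[[0,[0,0,1],[0,0,0]],[0,[-1,0.5,1.5],[0,0,0]],[0,[-2,0.7,1.5],[0,0,0]],[0,[-2,0.7,1.5],[0,0,0]]]'|g &&
python3 -m handwheel '[[0,[0,0,-1],[0,0,0]],[0,[0,0,-1],[0,0,0]]]'|g &&
python3 -m handwheel '[[0,[0,0,-0.7],[0,0,0]],[0,[0,0,-0.7],[0,0,0]]]'|g &&
python3 -m handwheel '[[0,[0,0,-0.7],[0,0,0]],[0,[0,0,-0.7],[0,0,0]]]'|g &&
python3 -m handwheel '[[0,[0,0,-0.7],[0,0,0]],[0,[0,0,-0.7],[0,0,0]]]'|g &&
python3 -m handwheel '[[0,[0,0,-0.7],[0,0,0]],[0,[0,0,-0.7],[0,0,0]]]'|g
```

```text
position: [0.5691, 0.2102, 0.0282] ft_force: [-0.8, 0.2, -0.6] 
position: [0.5692, 0.2103, 0.0273] ft_force: [-1.0, 0.7, 2.0] 
position: [0.5692, 0.2103, 0.0271] ft_force: [-2.7, -0.1, 7.7]
```

Contact is at the same height after the 2 mm shift, so the cell is on the floor. Releasing and retreating.

```bash
python3 -m handwheel '[[0,[0,0,0.4],[0,0,0]],[0.38,[0,0,0.4],[0,0,0]],[0.42,[0,0,0.4],[0,0,0]],[0.5,[0,0,0.4],[0,0,0]],[0.65,[0,0,0.4],[0,0,0]],[0.7,[0,0,0.4],[0,0,0]],[0.7,[0,0,0.4],[0,0,0]],[0.7,[0,0,10],[0,0,0]],[0.7,[0,0,30],[0,0,0]],[0.7,[0,0,60],[0,0,0]],[0.7,[10,0,95],[0,0,0]],[0.7,[40,0,130],[0,0,0]]]'
python3 -m handwheel '[[0.7,[30,-20,30],[0,0,0]],[0.7,[30,-20,30],[0,0,0]],[0.7,[30,-20,30],[0,0,0]],[0.7,[30,-20,30],[0,0,0]],[0.7,[30,-20,30],[0,0,0]]]'
python3 - <<'E'
from h import *
o=ctrl.get_obs();T=o['position'];print(T,o['opening'],o['ft_force'])
c=eyes.capture('wrist')
r=spotter.silhouettes(c,'cell')
for k in r[:2]:print(k['p'],k['box'])
for q,z in(('cell',.012),('rest_hole0',.018)):
  for k in spotter.place_of(c,q)[:2]:print(q,k['p'],np.round(k['location'],1),np.round(at_z(c,k['location'],z),4))
p=proj(c,[.571,.21,.02]);x,y=[int(v) for v in p];x0,y0=max(x-75,0),max(y-60,0)
print(p);cv2.imwrite('pics/w10.png',cv2.resize(c['img'][y0:y0+120,x0:x0+150],None,fx=5,fy=5,interpolation=2))
E
```

```text
t: 19.22
position: [0.604, 0.2105, 0.1559]
ee_rot: [[-0.971, 0.238, -0.002], [0.238, 0.971, -0.0], [0.002, -0.001, -1.0]]
ft_force: [3.1, 1.6, -0.2]
opening: 0.0598
t: 19.63
position: [0.6348, 0.1904, 0.182]
ee_rot: [[-0.971, 0.239, -0.003], [0.239, 0.971, -0.0], [0.003, -0.001, -1.0]]
ft_force: [-1.0, -1.0, -0.7]
opening: 0.0598
[0.63477349 0.19042134 0.18195457] 0.059795578625495185 [-1.01473631 -0.98117604 -0.73892852]
0.67 [324.2, 102.0, 40.5, 35.1]
cell 0.57 [321. 101.] [0.5684 0.2083 0.012 ]
[323.5935674  103.64467252]
```

View pics/w10.png

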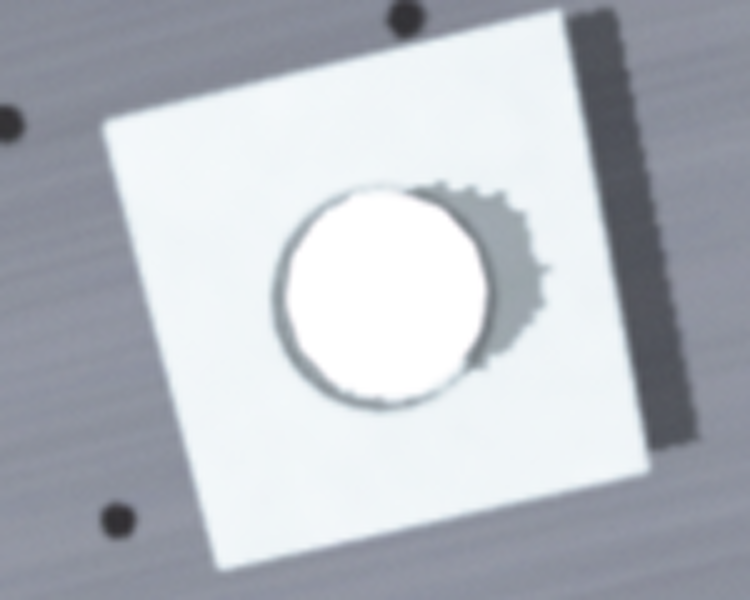

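The cell (387,297) stands inside the recess ring (383,298), clear of the gripper. Handing in.

```bash
python3 -c "
from cell import ctrl
print(ctrl.finish_job())"
```

```text
the job is handed in; nothing more can be done
None
```

The cell was knocked out, moved to the rest block and set upright in its recess. The job was handed in at about 20 s of the 54 s allowed; the hand-in reports no verdict.

- **Pressing:** I pressed the lever pad in steps of 1 to 6 mm. The cell broke free about 29 mm down, at about 7 N. The rod's stop came about 44 mm down, where I held 16.6 N. The camera showed the cell standing proud, both while pressed and after the lever came back up.
- **Placing:** I gripped the cell by its rim with 30 N. I lowered it until it touched, moved it about 2 mm toward the centre because it was near the +x wall, and touched down again at the same height. Then I let go and moved clear.
- **Last check:** The final wrist picture shows the cell inside the recess ring, about 1 mm off centre as seen, with the gripper well clear. Its shadow fits a cell standing about 18 mm above the block.

**Doubts:**
- **Floor contact:** The recess floor was felt about 2.7 mm higher than I expected from the grip height. The cell most likely sat lower in the fingers than I assumed, because the fit of its base put it at floor height.
- **Rest block colour:** The block looked light grey, not black as described. It was the only block with a single round recess, and the detector found it in every view.
- **Not measured:** I did not measure the final lever angle or the cell's tilt directly. I also did not re-measure the bystanders, but the arm never came near them.

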